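# Put the microscope objectives away by size

## Robot

A 6-joint arm with a two-finger parallel gripper is mounted at the origin on the work surface. World frame = base frame: x ahead of the robot, y to its left, z up, the work surface at z = 0. Lengths are in mm, angles in rad, forces in N, time in s.
With the tool pointing down it reaches from about 350 to 975 mm from the base axis. Payload 7.1 kg.
Tool frame: the origin (TCP) lies between the finger pads; the fingertips stand 19 mm ahead of it and the grasp point (between the pads) is the TCP; y points along the fingers, z is the direction in which the jaws open and shut, and the axes are right-handed (so a half turn about y gives the same grasp; the last joint's range is limited). The gripper opens to 88 mm and grips with 3 to 60 N. Pads are 20 mm wide; open, the fingers measure 115 mm over their backs; the gripper's body (75 mm by 178 mm) begins 61 mm behind the grasp point.
Start: joints at [-1.23, 0.423, 1.63, -0, 1.089, -0.019], TCP at [220.071, -584.956, 241.675] pointing down, gripper open.
Joint ranges: [-3, 3], [-0.9, 2.11], [0.09, 2.58], [-1.31, 4.45], [0.11, 2.69], [-2.54, 2.54]. Speed limits (rad/s): [2.39, 2.39, 3.01, 3.14, 3.14, 3.14].

## Interface

Orientations are given as a rotation vector (axis times angle).
In Python, from workcell import ctrl gives the robot as it stands.
- The arm moves only by the tool servo_tool, never from a script. Its argument "moves" is text: rows parted by semicolons, each of 6 numbers parted by spaces: the shift along the world's x, y, z in m, then the turn, a rotation vector about the world's x, y, z in degrees. A call has 1 to 8 rows; each row is the pose to reach, as a shift and turn from the pose commanded when the call began; what a row does not reach only later rows make up. A row lasts 1/8 s, in which the tool goes at most 62.5 mm and 10.7 degrees, less where a joint would pass 70% of its speed; a pose out of reach is approached as far as the arm can. A call with a gripper value outside its range is refused whole. "hand" is the closure in counts, from 0 (fully open) to 255 (shut), set as the call begins (left out, the last holds). The fingers move at their own pace and stop on an object; the grip force is fixed at half the most. Time passes only in rows, so rows that repeat a pose let the fingers close. It gives the time, the measured TCP pose, the force and the opening at its end, in the units of the state.
- ctrl.get_obs(): the state, without advancing time (a new reading comes with each control period).
- ctrl.get_image(name): name is "scene" or "top" or "wrist"; returns a dict with "pixels" (384x512x3 uint8, red, green, blue), "depth" (384x512 float32, mm along the optical axis (not along the pixel's ray), 0 where there is no reading), "vertical_fov" (degrees; the focal length in pixels is half the picture's height over the tangent of half this angle, whatever the lens; pixels are square), "cx", "cy" (the principal point, pixels), "xyz" and "attitude" of the camera in the world; the wrist camera has in their place "T_tool_cam" (4x4, takes a point from camera to tool coordinates, whose origin is the TCP and whose axes are the tool frame's). Camera axes: x right, y up, looking along -z (the intrinsics and any distortion apply to the point x, -y, -z); pixel columns grow to the right and rows downward; lengths in mm; the calibration is good to about 2 mm. A picture is of the moment at which its call begins: read the wrist's pose just before it.
- ctrl.close_job(): hands the job in, once; it reports no verdict.
The state is a dict: "t": time; "qpos": joint angles; "qvel": joint speeds; "joint_torque": joint torques, N m; "ee_pos": TCP position; "orientation": TCP orientation; "ft_force": force on the tool from outside, world axes, zero at the start; "moment": the same for the moment, N m; "width": finger opening in mm.
Only numpy, scipy, OpenCV 4.12 (cv2) and the standard library are available. Lean on these libraries where they do the work, as an engineer would, in place of code of your own. Each camera call takes 0.05 s, during which the arm holds its last target.

## Task

Put the four microscope objectives into the four holder cups on the bench, the smallest objective in the smallest cup and so on up to the largest in the largest, working in order from the smallest to the largest. Keep each one upright and set it down gently on the floor of its cup, never dropping it, and leave the two eyepieces standing where they are.

Things in the scene. Friction and masses are not known exactly. Their poses are not given: they have to be found in the camera images.
- objective_a: The smallest of four microscope objectives, loose and standing upright on its brass thread: a bare-metal cylinder 24 mm in diameter with a stubby tapered nose on top, 46 mm tall in all, about 70 g. The straight barrel to grip runs from 6 to 34 mm above the foot. The brass foot is 20 mm in diameter. Origin: centre of the underside; z up its axis (round, so its yaw does not matter).
- objective_b: The second smallest of four microscope objectives, loose and standing upright on its brass thread: a bare-metal cylinder 34 mm in diameter with a stubby tapered nose on top, 54 mm tall in all, about 130 g. The straight barrel to grip runs from 6 to 42 mm above the foot. The brass foot is 30 mm in diameter. Origin: centre of the underside; z up its axis (round, so its yaw does not matter).
- objective_c: The second largest of four microscope objectives, loose and standing upright on its brass thread: a bare-metal cylinder 44 mm in diameter with a stubby tapered nose on top, 62 mm tall in all, about 210 g. The straight barrel to grip runs from 6 to 50 mm above the foot. The brass foot is 40 mm in diameter. Origin: centre of the underside; z up its axis (round, so its yaw does not matter).
- objective_d: The largest of four microscope objectives, loose and standing upright on its brass thread: a bare-metal cylinder 54 mm in diameter with a stubby tapered nose on top, 70 mm tall in all, about 300 g. The straight barrel to grip runs from 6 to 58 mm above the foot. The brass foot is 50 mm in diameter. Origin: centre of the underside; z up its axis (round, so its yaw does not matter).
- cup_a: The smallest of four shallow round holder cups of plain white plastic, fixed to the bench; for the 24 mm objective. 42 mm inside and 50 mm outside diameter, rim 10 mm above the bench, inner floor 3 mm above the bench. Origin: centre of the underside, at bench height; z up.
- cup_b: The second smallest of four shallow round holder cups of plain white plastic, fixed to the bench; for the 34 mm objective. 52 mm inside and 60 mm outside diameter, rim 10 mm above the bench, inner floor 3 mm above the bench. Origin: centre of the underside, at bench height; z up.
- cup_c: The second largest of four shallow round holder cups of plain white plastic, fixed to the bench; for the 44 mm objective. 62 mm inside and 70 mm outside diameter, rim 10 mm above the bench, inner floor 3 mm above the bench. Origin: centre of the underside, at bench height; z up.
- cup_d: The largest of four shallow round holder cups of plain white plastic, fixed to the bench; for the 54 mm objective. 72 mm inside and 80 mm outside diameter, rim 10 mm above the bench, inner floor 3 mm above the bench. Origin: centre of the underside, at bench height; z up.
- eyepiece_1: One of two equal eyepieces, loose, not to be moved: a 30 mm metal tube 24 mm high below a wider black head (42 mm) and a flared hollow rubber eyecup (50 mm across), 52 mm tall, standing upright. Origin: centre of the underside; z up its axis.
- eyepiece_2: One of two equal eyepieces, loose, not to be moved: a 30 mm metal tube 24 mm high below a wider black head (42 mm) and a flared hollow rubber eyecup (50 mm across), 52 mm tall, standing upright. Origin: centre of the underside; z up its axis.

How it is judged (in metres and radians):
On the way, in this order (a step that is already met when the one before it is completed fails the run):
1. the smallest objective stands in the smallest cup, released (horizontal distance between objective_a and cup_a below 0.0135 m and z of objective_a in the frame of cup_a below 0.006 m and angle between objective_a's own z axis and vertical below 0.12 rad and linear speed of objective_a below 0.03 m/s and contact force between the fingers and objective_a below 0.3 N), for 0.2 s.
2. the second smallest objective stands in the second smallest cup, released (horizontal distance between objective_b and cup_b below 0.0135 m and z of objective_b in the frame of cup_b below 0.006 m and angle between objective_b's own z axis and vertical below 0.12 rad and linear speed of objective_b below 0.03 m/s and contact force between the fingers and objective_b below 0.3 N), for 0.2 s.
3. the second largest objective stands in the second largest cup, released (horizontal distance between objective_c and cup_c below 0.0135 m and z of objective_c in the frame of cup_c below 0.006 m and angle between objective_c's own z axis and vertical below 0.12 rad and linear speed of objective_c below 0.03 m/s and contact force between the fingers and objective_c below 0.3 N), for 0.2 s.
4. the largest objective stands in the largest cup, released (horizontal distance between objective_d and cup_d below 0.0135 m and z of objective_d in the frame of cup_d below 0.006 m and angle between objective_d's own z axis and vertical below 0.12 rad and linear speed of objective_d below 0.03 m/s and contact force between the fingers and objective_d below 0.3 N), for 0.2 s.
At the end, for the whole second after the job is handed in: Each objective stands upright (within 0.12 rad) and at rest on the floor of the cup of its own size (inside the rim: axis within 13.5 mm of the cup's centre, foot less than 6 mm above the bench), released; both eyepieces stand upright within 20 mm of where they were (all of step 1 and all of step 2 and all of step 3 and all of step 4 and angular speed of each of objective_a, objective_b, objective_c, objective_d below 0.3 rad/s and distance of each of eyepiece_1, eyepiece_2 from where it was at the start of the episode below 0.02 m and angle between each of eyepiece_1, eyepiece_2's own z axis and vertical below 0.1 rad); the robot touches nothing.
It fails at once if an eyepiece moved more than 20 mm or knocked over (distance of any of eyepiece_1, eyepiece_2 from where it was at the start of the episode above 0.02 m or angle between any of eyepiece_1, eyepiece_2's own z axis and vertical above 0.4 rad).
It fails at once if an objective tipped more than 0.6 rad (angle between any of objective_a, objective_b, objective_c, objective_d's own z axis and vertical above 0.6 rad).
It fails at once if an objective dropped: moving faster than 0.4 m/s just above a cup (foot below 35 mm) ((horizontal distance between objective_a and cup_a below 0.02 m and height (world z) of objective_a below 0.035 m and linear speed of objective_a above 0.4 m/s) or (horizontal distance between objective_b and cup_b below 0.02 m and height (world z) of objective_b below 0.035 m and linear speed of objective_b above 0.4 m/s) or (horizontal distance between objective_c and cup_c below 0.02 m and height (world z) of objective_c below 0.035 m and linear speed of objective_c above 0.4 m/s) or (horizontal distance between objective_d and cup_d below 0.02 m and height (world z) of objective_d below 0.035 m and linear speed of objective_d above 0.4 m/s)).
It also fails if it takes over 99 s, if anything falls off the work surface, if the arm or the gripper's body presses on something with over 40 N, if the wrist force passes 120 N, or if a joint passes its speed limit or range.

## Working session

There is one attempt and no reset: what is moved stays moved. The work goes in short steps, Python scripts to look and compute and a tool call to move; the robot and the scene stay as the last step left them, time stands still between calls to the robot, and variables do not carry over. Pictures are saved under pics/ and viewed, and the job is handed in when it is done.

Besides the shell and the picture viewer there is one more tool, called after "Request:" in YAML: its name, and indented under it one key for each argument. servo_tool: Moves the arm, as the interface text tells. Its arguments: {"type":"object","properties":{"moves":{"type":"string"},"hand":{"type":"number"}},"required":["moves"]}

```bash
mkdir -p pics; ls; python3 - <<'E'
from workcell import ctrl
import cv2,numpy as np
o=ctrl.get_obs();print({k:np.round(v,3) for k,v in o.items()})
for n in ["scene","top"]:
    im=ctrl.get_image(n);print(n,{k:v for k,v in im.items() if k not in("pixels","depth")})
    np.savez(f"{n}.npz",**{k:v for k,v in im.items()})
    cv2.imwrite(f"pics/{n}0.png",im["pixels"][:,:,::-1])
E
```

```text
pics
{'t': np.float64(0.0), 'qpos': array([-1.23 ,  0.424,  1.631, -0.   ,  1.089, -0.019]), 'qvel': array([-0.001,  0.002,  0.   ,  0.001, -0.001,  0.   ]), 'joint_torque': array([ 2.0000e-03, -5.4462e+01, -2.7367e+01,  6.5000e-02,  2.3000e-02,
       -0.0000e+00]), 'ee_pos': array([ 219.886, -584.485,  240.933]), 'orientation': array([-0.369,  2.027, -2.024]), 'ft_force': array([-0.314,  0.198, -0.213]), 'moment': array([ 0.015, -0.032, -0.017]), 'width': np.float64(87.769)}
scene {'vertical_fov': 55.44556426935277, 'cx': 256.4634571824123, 'cy': 187.97064709758374, 'xyz': array([ 928.64801493, -351.65409082,  625.87198404]), 'attitude': array([0.70680957, 0.31895478, 0.84214121])}
top {'vertical_fov': 48.24197497517822, 'cx': 254.56430508688317, 'cy': 187.16374187438342, 'xyz': array([377.93689488,  -1.60952084, 905.41810167]), 'attitude': array([ 0.15377402, -0.14962976, -1.58269559])}
```

View pics/scene0.png

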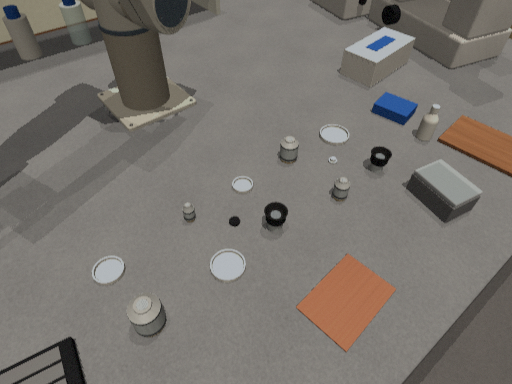

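View pics/top0.png

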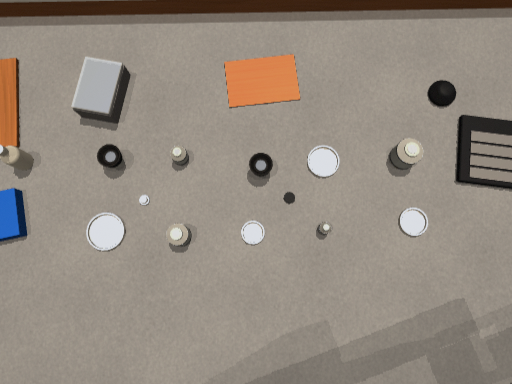

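The scene view has cups at (242,184), (108,270), (228,265) and (334,134). In the top view, cups are at (253,233), (413,222), (323,161) and (106,232). Objectives are at (324,228) a, (180,155) b, (179,235) c and (408,153) d, and eyepieces at (110,157) and (261,165).

```bash
cat > h.py <<'E'
import numpy as np,cv2
from scipy.spatial.transform import Rotation as R
def cam(im,T=None):
    f=192/np.tan(np.radians(float(im["vertical_fov"]))/2)
    if T is None: Rm=R.from_rotvec(im["attitude"]).as_matrix();p=np.array(im["xyz"])
    else: Rm,p=T
    return f,float(im["cx"]),float(im["cy"]),Rm,p
def ray(c,u,v):
    f,cx,cy,Rm,p=c
    d=np.stack([(np.asarray(u,float)-cx)/f,-(np.asarray(v,float)-cy)/f,-np.ones(np.shape(u))],-1)
    return d@Rm.T
def plane(c,u,v,z):
    d=ray(c,u,v); return c[4]+d*((z-c[4][2])/d[...,2])[...,None]
def cloud(im,c):
    v,u=np.mgrid[0:384,0:512]; d=ray(c,u,v)
    return c[4]+d*np.asarray(im["depth"])[...,None]
def circ(P):
    A=np.c_[2*P[:,:2],np.ones(len(P))];s=np.linalg.lstsq(A,(P[:,:2]**2).sum(1),rcond=None)[0]
    return s[0],s[1],np.sqrt(s[2]+s[0]**2+s[1]**2)
E
python3 - <<'E'
from h import *
for n in ["top","scene"]:
    im=dict(np.load(n+".npz"));c=cam(im);P=cloud(im,c);z=P[...,2];ok=im["depth"]>0
    px=im["pixels"].astype(int)
    print(n,"bench z",np.median(z[ok]))
    # cups: bright
    m=((px.min(2)>200)).astype(np.uint8)
    cs,_=cv2.findContours(m,cv2.RETR_EXTERNAL,cv2.CHAIN_APPROX_NONE)
    for k in cs:
        if len(k)<25: continue
        k=k[:,0];Q=plane(c,k[:,0],k[:,1],10.);print(" bright",k.mean(0).round(),"circ",np.round(circ(Q),1))
    m=(ok&(z>25)&(z<100)).astype(np.uint8)
    N,L,S,C=cv2.connectedComponentsWithStats(m)
    for i in range(1,N):
        if 20<S[i,4]<4000:
            q=P[L==i];zt=np.percentile(q[:,2],97);t=q[q[:,2]>zt-5];print(" obj",C[i].round(),S[i,4],"z",zt.round(1),"top",t.mean(0).round(1), "ctr",((q.min(0)+q.max(0))/2).round(1))
E
```

```text
top bench z -0.20671203147321648
 bright [176. 233.] circ [458.  165.2  10.5]
 bright [254. 231.] circ [456.6   5.7  21.8]
 bright [100. 232.] circ [464.2 313.3  36.2]
 bright [425. 223.] circ [ 474.1 -333.1   26.9]
 bright [412. 222.] circ [ 473.2 -328.2   24.8]
 bright [144. 199.] circ [531.1 234.5   8.3]
 bright [325. 160.] circ [ 607.1 -148.5   31.3]
 bright [412. 148.] circ [ 632.8 -342.5    9.8]
 obj [99. 88.] 2599 z 64.0 top [768.  328.6  61.6] ctr [767.5 328.6  45.4]
 obj [445.  90.] 231 z 32.8 top [ 757.4 -419.1   30.3] ctr [ 758.  -419.8   29.8]
 obj [407. 153.] 683 z 71.7 top [ 612.8 -318.1   69.8] ctr [ 612.5 -318.3   49. ]
 obj [ 13. 156.] 485 z 98.2 top [619.6 493.   98. ] ctr [618.8 496.   62.6]
 obj [109. 156.] 464 z 52.8 top [619.4 301.3  50.7] ctr [617.9 299.8  40.2]
 obj [178. 154.] 236 z 55.4 top [620.5 157.9  53.5] ctr [620.9 158.   41. ]
 obj [260. 164.] 437 z 53.4 top [594.1 -12.9  51.3] ctr [592.9 -13.8  40.9]
 obj [  9. 214.] 889 z 34.1 top [501.  506.6  31.5] ctr [503.3 504.7  30.3]
 obj [325. 228.] 118 z 47.7 top [ 461.4 -141.5   46. ] ctr [ 462.1 -141.6   
[... 428 characters left out ...]
5]
 obj [395. 104.] 648 z 35.8 top [502.2 526.2  33.8] ctr [500.9 526.6  31.3]
 obj [429. 121.] 379 z 96.3 top [621.9 491.8  96. ] ctr [620.7 493.7  62.3]
 obj [289. 146.] 321 z 64.8 top [453.7 153.2  63.6] ctr [454.1 154.1  45.4]
 obj [380. 155.] 342 z 54.3 top [617.1 300.8  52.7] ctr [617.2 298.1  41.7]
 obj [445. 187.] 2379 z 65.3 top [772.9 325.2  63.6] ctr [769.7 326.2  46.1]
 obj [341. 185.] 229 z 56.8 top [622.8 155.4  55.2] ctr [622.7 155.5  41.8]
 obj [188. 209.] 126 z 48.8 top [ 462.8 -143.8   47.5] ctr [ 463.2 -143.9   37.4]
 obj [275. 213.] 457 z 54.7 top [591.4 -13.   52.8] ctr [592.9 -14.2  42.3]
 obj [145. 312.] 1164 z 72.9 top [ 615.5 -320.2   71.3] ctr [ 615.  -320.    49.7]
```

```bash
python3 - <<'E'
from h import *
px={"top":[(253,233),(413,222),(323,161),(106,232)],"scene":[(242,184),(108,270),(228,265),(334,134)]}
for n in px:
    im=dict(np.load(n+".npz"));c=cam(im);g=im["pixels"].astype(int).min(2)
    for u,v in px[n]:
        for th in (150,165,180):
            m=np.zeros(g.shape,np.uint8);s=26
            m[v-s:v+s,u-s:u+s]=(g[v-s:v+s,u-s:u+s]>th)
            k=max(cv2.findContours(m,0,cv2.CHAIN_APPROX_NONE)[0],key=lambda k:cv2.contourArea(cv2.convexHull(k)))
            k=cv2.convexHull(k)[:,0]
            (eu,ev),ax,an=cv2.fitEllipse(k)
            e=cv2.ellipse2Poly((int(eu*1),int(ev)),(1,1),0,0,360,90)
            t=np.linspace(0,6.283,40);a=np.radians(an)
            U=eu+ax[0]/2*np.cos(t)*np.cos(a)-ax[1]/2*np.sin(t)*np.sin(a);V=ev+ax[0]/2*np.cos(t)*np.sin(a)+ax[1]/2*np.sin(t)*np.cos(a)
            print(n,(u,v),th,np.round((eu,ev),1),np.round(circ(plane(c,U,V,9.)),1),g[v-35,u],g[v,u])
E
```

```text
top (253, 233) 150 [252.4 231.7] [458.4   5.4  25. ] 139 220
top (253, 233) 165 [252.5 231.9] [457.9   5.3  24.7] 139 220
top (253, 233) 180 [252.4 231.9] [458.    5.4  24.1] 139 220
top (413, 222) 150 [413.8 221. ] [ 475.1 -332.9   30. ] 138 218
top (413, 222) 165 [413.6 221. ] [ 475.1 -332.6   29.6] 138 218
top (413, 222) 180 [413.6 221.2] [ 474.6 -332.6   29.1] 138 218
top (323, 161) 150 [323.1 160.1] [ 610.  -149.4   35.1] 136 219
top (323, 161) 165 [323.1 160.2] [ 609.6 -149.5   34.8] 136 219
top (323, 161) 180 [323.1 160.4] [ 609.3 -149.4   34.2] 136 219
top (106, 232) 150 [104.4 230.8] [465.8 314.9  40. ] 138 219
top (106, 232) 165 [104.5 231. ] [465.4 314.7  39.6] 138 219
top (106, 232) 180 [104.6 231. ] [465.4 314.4  39.3] 138 219
scene (242, 184) 150 [242.1 183.2] [456.5   5.3  24.6] 123 180
scene (242, 184) 165 [242.1 183.2] [456.3   5.4  23.5] 123 180Traceback (most recent call last):
  File "<stdin>", line 9, in <module>
ValueError: max() iterable argument is empty
```

```bash
python3 - <<'E'
from h import *
print(R.from_rotvec([-0.369,2.027,-2.024]).as_matrix().round(3))
E
```

```text
[[-0.936 -0.001  0.352]
 [-0.352  0.001 -0.936]
 [ 0.    -1.    -0.002]]
```

Request:
servo_tool:
  moves: "0.02 0.035 -0.005 0 0 0;0.05 0.09 -0.015 0 0 0;0.08 0.145 -0.025 0 0 0;0.11 0.2 -0.035 0 0 0;0.14 0.255 -0.045 0 0 0;0.17 0.31 -0.055 0 0 0;0.2 0.365 -0.065 0 0 0;0.22 0.402 -0.075 0 0 0"
  hand: 90

```text
t: 1.1
ee_pos: [440.8, -180.8, 166.4]
orientation: [-0.369, 2.025, -2.025]
ft_force: [0.7, -0.8, 0.0]
width: 56.9
```

Request:
servo_tool:
  moves: "0.015 0.025 -0.01 0 0 0;0.0225 0.0403 -0.03 0 0 0;0.0225 0.0403 -0.04 0 0 0;0.0225 0.0403 -0.04 0 0 0"

```text
t: 1.6
ee_pos: [461.7, -142.9, 126.0]
orientation: [-0.37, 2.027, -2.025]
ft_force: [0.4, -0.3, -0.2]
width: 56.5
```

```bash
cat > w.py <<'E'
from h import *
from workcell import ctrl
def shot(name):
    o=ctrl.get_obs();im=ctrl.get_image("wrist")
    Rt=R.from_rotvec(o["orientation"]).as_matrix();T=np.array(im["T_tool_cam"])
    c=cam(im,(Rt@T[:3,:3],Rt@T[:3,3]+o["ee_pos"]))
    cv2.imwrite(f"pics/{name}.png",im["pixels"][:,:,::-1])
    np.savez(name+".npz",Rm=c[3],p=c[4],**im)
    print(o["t"],np.round(o["ee_pos"],1),o["width"].round(1),np.round(o["ft_force"],1))
    return im,c
def objs(im,c,zmin=20,zmax=90):
    P=cloud(im,c);z=P[...,2];m=((im["depth"]>0)&(z>zmin)&(z<zmax)).astype(np.uint8)
    N,L,S,C=cv2.connectedComponentsWithStats(m)
    for i in range(1,N):
        if S[i,4]>100:
            q=P[L==i];zt=np.percentile(q[:,2],98);t=q[q[:,2]>zt-2];print("obj",C[i].round(),S[i,4],"zt",zt.round(1),"topctr",((t.min(0)+t.max(0))/2).round(1),"ctr",((q.min(0)+q.max(0))/2).round(1),"ext",np.ptp(q,axis=0).round(1))
E
python3 -c "
from w import *
im,c=shot('w1');print(np.round(im['T_tool_cam'],2));objs(im,c)"
```

```text
Traceback (most recent call last):
  File "w.py", line 9, in shot
    print(o["t"],np.round(o["ee_pos"],1),o["width"].round(1),np.round(o["ft_force"],1))
                                         ^^^^^^^^^^^^^^^^
AttributeError: 'float' object has no attribute 'round'
```

View pics/w1.png

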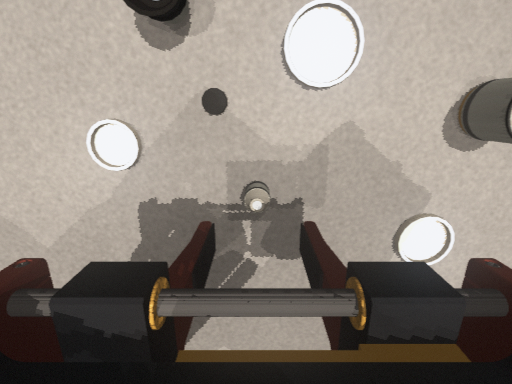

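The wrist picture shows objective a at (257,198) between the fingers, cup a at (115,145), cup b at (425,240) and cup c at (323,45).

```bash
sed -i 's/o\["width"\].round(1)/round(float(o["width"]),1)/' w.py; python3 - <<'E'
from w import *
d=dict(np.load('w1.npz'));c=cam(d,(d["Rm"],d["p"]));print(d["T_tool_cam"].round(2));objs(d,c)
g=d["pixels"].astype(int).min(2)
for u,v,s in [(115,145,35),(425,240,38),(323,45,45)]:
    m=np.zeros(g.shape,np.uint8);m[max(0,v-s):v+s,u-s:u+s]=g[max(0,v-s):v+s,u-s:u+s]>225
    k=max(cv2.findContours(m,0,cv2.CHAIN_APPROX_NONE)[0],key=len);k=cv2.convexHull(k)[:,0]
    print((u,v),np.round(circ(plane(c,k[:,0],k[:,1],9.)),1))
E
```

```text
[[-0.0000e+00 -9.6000e-01 -2.9000e-01 -8.0380e+01]
 [ 0.0000e+00  2.9000e-01 -9.6000e-01 -1.4264e+02]
 [ 1.0000e+00 -0.0000e+00  0.0000e+00 -3.0000e-02]
 [ 0.0000e+00  0.0000e+00  0.0000e+00  1.0000e+00]]
obj [158.   8.] 946 zt 52.6 topctr [578.2 -19.3  52. ] ctr [581.8 -18.6  39.8] ext [24.9 35.7 27.1]
obj [495. 112.] 2024 zt 56.7 topctr [ 600.2 -298.9   56.7] ctr [ 612.6 -307.6   39.4] ext [49.9 33.8 38.7]
obj [257. 198.] 585 zt 46.9 topctr [ 462.7 -142.1   46.1] ctr [ 463.  -141.9   33.7] ext [24.4 24.1 27.3]
(115, 145) [457.8   6.1  24.4]
(425, 240) [ 475.3 -332.2   29.2]
(323, 45) [ 609.5 -148.8   34.4]
```

Request:
servo_tool:
  moves: "0 0 -0.02 0 0 0;0 0 -0.045 0 0 0;0 0 -0.07 0 0 0;0 0 -0.086 0 0 0;0 0 -0.096 0 0 0;0 0 -0.096 0 0 0"

```text
t: 2.4
ee_pos: [462.4, -142.8, 30.5]
orientation: [-0.369, 2.026, -2.025]
ft_force: [0.8, -0.1, 0.2]
width: 56.9
```

Request:
servo_tool:
  moves: "0 0 0 0 0 0;0 0 0 0 0 0;0 0 0 0 0 0;0 0 0 0 0 0;0 0 0 0 0 0;0 0 0 0 0 0"
  hand: 255

```text
t: 3.15
ee_pos: [462.8, -142.7, 30.9]
orientation: [-0.368, 2.025, -2.025]
ft_force: [-0.7, 0.5, 5.3]
width: 23.2
```

Request:
servo_tool:
  moves: "0 0 0.015 0 0 0;0 0 0.035 0 0 0;0 0 0.055 0 0 0;0 0.015 0.06 0 0 0;-0.002 0.04 0.06 0 0 0;-0.003 0.07 0.06 0 0 0;-0.004 0.1 0.06 0 0 0;-0.005 0.13 0.06 0 0 0"

```text
t: 4.15
ee_pos: [456.8, -11.0, 90.4]
orientation: [-0.369, 2.026, -2.025]
ft_force: [0.3, -1.0, -0.3]
width: 23.3
```

Request:
servo_tool:
  moves: "0 0.014 0 0 0 0;0 0.0184 0 0 0 0;0 0.0184 -0.015 0 0 0;0 0.0184 -0.03 0 0 0;0 0.0184 -0.042 0 0 0;0 0.0184 -0.048 0 0 0;0 0.0184 -0.05 0 0 0;0 0.0184 -0.05 0 0 0"

```text
t: 5.15
ee_pos: [457.7, 5.7, 40.7]
orientation: [-0.368, 2.025, -2.025]
ft_force: [-0.3, 0.6, -0.3]
width: 23.2
```

```bash
python3 -c "
from w import *
im,c=shot('w2');objs(im,c)"
```

```text
5.15 [457.7   5.7  40.7] 23.2 [-0.3  0.6 -0.3]
obj [403.  33.] 7587 zt 52.4 topctr [588.1 -13.7  52. ] ctr [588.2 -13.7  39.7] ext [37.7 48.6 28.1]
obj [ 27. 169.] 4294 zt 55.1 topctr [454.9 139.9  55. ] ctr [454.6 148.3  38.5] ext [42.1 31.1 36.9]
obj [258. 252.] 4353 zt 85.7 topctr [467.3   9.6  86.8] ctr [460.8   9.5  54.9] ext [33.1 43.8 69.8]
```

View pics/w2.png

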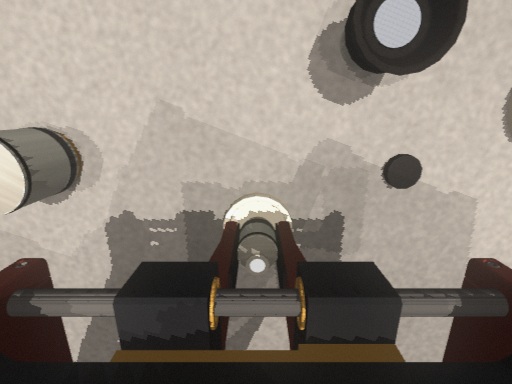

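The picture shows objective a at (258,250), held upright and centred in front of the cup's white disc at (258,215). Next I lower it.

Request:
servo_tool:
  moves: "0 0 -0.002 0 0 0;0 0 -0.004 0 0 0;0 0 -0.0055 0 0 0;0 0 -0.0065 0 0 0;0 0 -0.007 0 0 0;0 0 -0.007 0 0 0"

```text
t: 5.95
ee_pos: [457.6, 5.8, 33.9]
orientation: [-0.368, 2.025, -2.025]
ft_force: [-2.0, -0.2, 4.4]
width: 23.2
```

Request:
servo_tool:
  moves: "0 0 -0.0003 0 0 0;0 0 -0.0005 0 0 0"

```text
t: 6.2
ee_pos: [457.6, 5.8, 33.9]
orientation: [-0.368, 2.025, -2.025]
ft_force: [-3.3, 0.4, 15.1]
width: 23.4
```

Request:
servo_tool:
  moves: "0 0 0.0005 0 0 0;0 0 0.0005 0 0 0;0 0 0.0005 0 0 0;0 0 0.0005 0 0 0;0 0 0.0005 0 0 0"
  hand: 90

```text
t: 6.82
ee_pos: [457.5, 5.7, 33.6]
orientation: [-0.368, 2.026, -2.025]
ft_force: [0.5, 0.2, -0.5]
width: 56.8
```

Request:
servo_tool:
  moves: "0 0 0.01 0 0 0;0 0 0.03 0 0 0;0 0 0.06 0 0 0;0 0 0.09 0 0 0;0 0 0.1 0 0 0;0 0 0.1 0 0 0"
  hand: 60

```text
t: 7.58
ee_pos: [457.9, 5.8, 134.2]
orientation: [-0.367, 2.024, -2.025]
ft_force: [-0.5, 0.7, -0.3]
width: 66.9
```

```bash
python3 -c "
from w import *
im,c=shot('w3');objs(im,c)"
```

```text
7.575 [457.9   5.8 134.2] 66.9 [-0.5  0.7 -0.3]
obj [343.  56.] 3533 zt 52.5 topctr [593.8 -13.2  52.4] ctr [593.9 -13.2  40.8] ext [48.8 48.3 26.9]
obj [ 97. 148.] 2860 zt 62.8 topctr [453.1 155.8  62.6] ctr [453.5 155.7  42.2] ext [44.  44.8 44.3]
obj [257. 198.] 580 zt 50.0 topctr [457.6   5.6  49.3] ctr [458.1   5.8  35.4] ext [24.2 24.1 30.4]
```

View pics/w3.png

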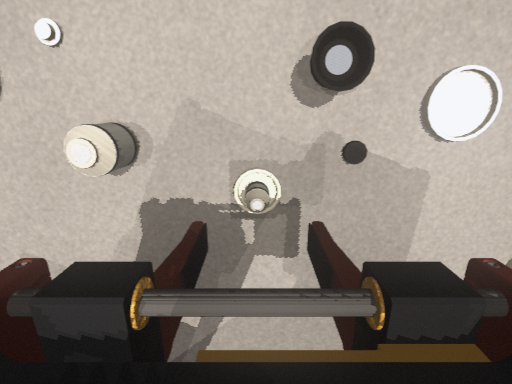

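The picture shows objective a standing upright at (257,198), centred in cup a at (457.8, 5.7). Next is b.

Request:
servo_tool:
  moves: "0.016 0.015 0 0 0 0;0.045 0.042 0 0 0 0;0.08 0.074 0 0 0 0;0.115 0.106 0 0 0 0;0.145 0.134 0 0 0 0;0.16 0.148 0 0 0 0;0.164 0.151 0 0 0 0;0.164 0.151 0 0 0 0"

```text
t: 8.62
ee_pos: [621.1, 157.0, 132.6]
orientation: [-0.371, 2.026, -2.026]
ft_force: [-0.0, 0.3, -0.2]
width: 67.2
```

```bash
python3 -c "
from w import *
im,c=shot('w4');objs(im,c)"
```

```text
8.625 [621.1 157.  132.6] 67.2 [-0.   0.3 -0.2]
obj [113.  18.] 3232 zt 63.0 topctr [719.3 320.2  62.6] ctr [726.4 323.3  42.1] ext [45.5 65.1 44.1]
obj [100. 151.] 2979 zt 52.5 topctr [617.5 300.1  52.1] ctr [617.5 300.4  40.3] ext [48.9 49.3 26.7]
obj [256. 197.] 1185 zt 54.8 topctr [622.9 159.   54.2] ctr [622.5 158.9  37.9] ext [34.4 34.5 35.6]
obj [399. 259.] 120 zt 37.5 topctr [612.3  -4.3  36.9] ctr [608.3  -7.3  31.1] ext [13.1 25.3 14.4]
obj [204. 335.] 1397 zt 62.3 topctr [453.4 157.4  62. ] ctr [456.2 155.9  42.1] ext [39.6 43.9 43.4]
```

View pics/w4.png

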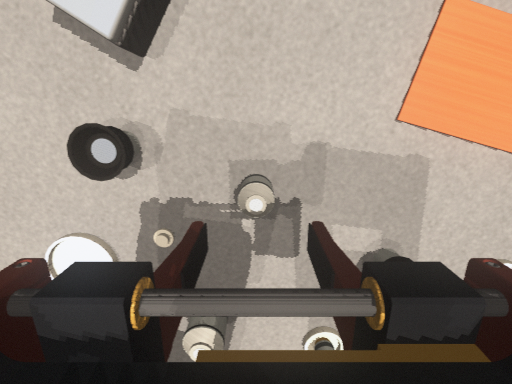

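Objective b stands at (256,197), between the open fingers. I measure it at (622.6, 158.9).

Request:
servo_tool:
  moves: "0.001 0.001 -0.02 0 0 0;0.001 0.002 -0.045 0 0 0;0.001 0.002 -0.07 0 0 0;0.001 0.002 -0.09 0 0 0;0.001 0.002 -0.1 0 0 0;0.001 0.002 -0.1 0 0 0"

```text
t: 9.43
ee_pos: [622.1, 158.5, 32.9]
orientation: [-0.37, 2.026, -2.026]
ft_force: [-0.8, -0.2, 0.0]
width: 67.0
```

Request:
servo_tool:
  moves: "0 0 0 0 0 0;0 0 0 0 0 0;0 0 0 0 0 0;0 0 0 0 0 0;0 0 0 0 0 0;0 0 0 0 0 0"
  hand: 255

```text
t: 10.18
ee_pos: [622.8, 158.8, 34.1]
orientation: [-0.368, 2.025, -2.025]
ft_force: [-1.0, -0.2, 5.5]
width: 33.4
```

Request:
servo_tool:
  moves: "0 0 0.015 0 0 0;0 0 0.04 0 0 0;0 0 0.065 0 0 0;0 0 0.085 0 0 0;-0.006 -0.02 0.095 0 0 0;-0.018 -0.06 0.095 0 0 0;-0.033 -0.11 0.095 0 0 0;-0.048 -0.16 0.095 0 0 0"

```text
t: 11.18
ee_pos: [572.8, -3.5, 128.4]
orientation: [-0.37, 2.026, -2.026]
ft_force: [0.8, -0.6, -1.5]
width: 33.6
```

Request:
servo_tool:
  moves: "-0.015 -0.05 0 0 0 0;-0.03 -0.1 0 0 0 0;-0.045 -0.15 0 0 0 0;-0.06 -0.2 0 0 0 0;-0.075 -0.25 0 0 0 0;-0.088 -0.295 0 0 0 0;-0.097 -0.324 0 0 0 0;-0.0995 -0.3314 0 0 0 0"

```text
t: 12.18
ee_pos: [473.1, -334.5, 128.4]
orientation: [-0.366, 2.028, -2.027]
ft_force: [-0.3, 0.7, -1.4]
width: 33.3
```

Request:
servo_tool:
  moves: "0 0 0 0 0 0;0 0 -0.02 0 0 0;0 0 -0.045 0 0 0;0 0 -0.065 0 0 0;0 0 -0.08 0 0 0;0 0 -0.085 0 0 0;0 0 -0.085 0 0 0"

```text
t: 13.05
ee_pos: [475.1, -332.6, 43.6]
orientation: [-0.369, 2.026, -2.025]
ft_force: [0.4, -0.6, -1.4]
width: 33.7
```

```bash
python3 -c "
from w import *
im,c=shot('w5')"
```

```text
13.05 [ 475.1 -332.6   43.6] 33.7 [ 0.4 -0.6 -1.4]
```

View pics/w5.png

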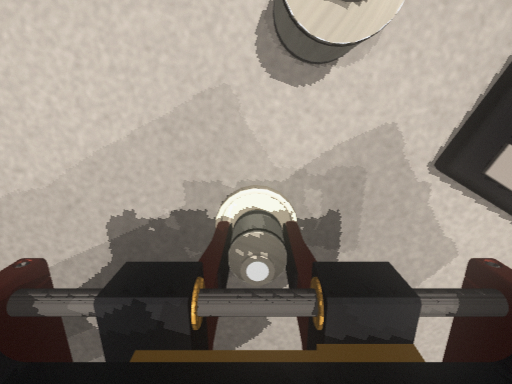

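Objective b is upright at (258,250), centred over cup b's disc at (258,215). Next I lower it.

Request:
servo_tool:
  moves: "0 0 -0.002 0 0 0;0 0 -0.004 0 0 0;0 0 -0.0055 0 0 0;0 0 -0.0065 0 0 0;0 0 -0.007 0 0 0;0 0 -0.007 0 0 0"

```text
t: 13.85
ee_pos: [475.0, -332.7, 37.1]
orientation: [-0.368, 2.025, -2.025]
ft_force: [-2.0, 0.0, 4.6]
width: 33.3
```

Request:
servo_tool:
  moves: "0 0 -0.0003 0 0 0;0 0 -0.0005 0 0 0"

```text
t: 14.1
ee_pos: [475.1, -332.7, 37.1]
orientation: [-0.368, 2.025, -2.025]
ft_force: [-3.6, 3.5, 12.2]
width: 33.3
```

Request:
servo_tool:
  moves: "0 0 0.0005 0 0 0;0 0 0.0005 0 0 0;0 0 0.0005 0 0 0;0 0 0.0005 0 0 0;0 0 0.0005 0 0 0"
  hand: 60

```text
t: 14.72
ee_pos: [475.1, -332.6, 36.6]
orientation: [-0.368, 2.025, -2.025]
ft_force: [0.5, 0.1, -0.4]
width: 67.0
```

Request:
servo_tool:
  moves: "0 0 0.01 0 0 0;0 0 0.03 0 0 0;0 0 0.06 0 0 0;0 0 0.09 0 0 0;0 0 0.1 0 0 0;0 0 0.1 0 0 0"
  hand: 30

```text
t: 15.48
ee_pos: [475.4, -332.9, 137.7]
orientation: [-0.367, 2.023, -2.026]
ft_force: [-0.4, -0.1, -0.5]
width: 77.6
```

```bash
python3 -c "
from w import *
im,c=shot('w6');objs(im,c)"
```

```text
15.475 [ 475.4 -332.9  137.7] 77.6 [-0.4 -0.1 -0.5]
obj [304.  37.] 4854 zt 70.9 topctr [ 614.6 -318.8   70.6] ctr [ 613.9 -318.6   46.2] ext [53.1 54.2 52.3]
obj [490.  77.] 1349 zt 22.3 topctr [ 651.8 -494.3   21.7] ctr [ 651.8 -494.3   21.5] ext [29.9 60.5  3.1]
obj [480. 111.] 1852 zt 22.4 topctr [ 623.2 -503.    21.7] ctr [ 623.2 -503.5   21.5] ext [33.9 85.9  3. ]
obj [470. 143.] 2250 zt 22.3 topctr [ 594.6 -512.7   21.8] ctr [ 594.7 -512.7   21.7] ext [ 38.3 112.9   3.4]
obj [461. 173.] 2567 zt 22.4 topctr [ 566.2 -521.3   21.8] ctr [ 566.1 -522.2   21.6] ext [ 41.1 139.2   3.1]
obj [257. 199.] 1171 zt 57.8 topctr [ 475.  -333.    57.2] ctr [ 474.9 -332.8   39.4] ext [34.4 34.2 38.5]
```

View pics/w6.png

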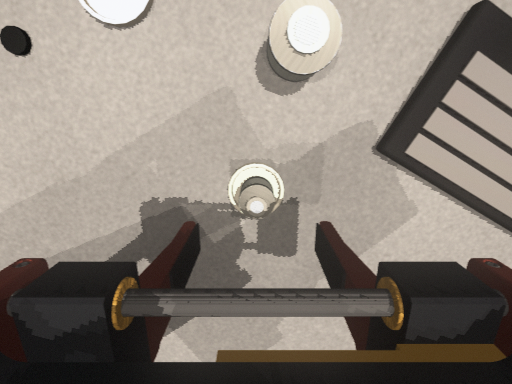

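Objective b is upright at (257,199), in cup b. Next is c.

Request:
servo_tool:
  moves: "-0.001 0.025 0 0 0 0;-0.003 0.075 0 0 0 0;-0.005 0.13 0 0 0 0;-0.008 0.185 0 0 0 0;-0.011 0.24 0 0 0 0;-0.013 0.295 0 0 0 0;-0.015 0.35 0 0 0 0;-0.018 0.405 0 0 0 0"

```text
t: 16.52
ee_pos: [455.2, 74.7, 135.8]
orientation: [-0.371, 2.026, -2.026]
ft_force: [0.5, -0.3, 1.0]
width: 77.4
```

Request:
servo_tool:
  moves: "-0.002 0.045 0 0 0 0;-0.003 0.073 0 0 0 0;-0.0036 0.083 0 0 0 0;-0.0036 0.083 0 0 0 0;-0.0036 0.083 0 0 0 0"

```text
t: 17.15
ee_pos: [453.1, 154.5, 136.4]
orientation: [-0.369, 2.026, -2.026]
ft_force: [-0.2, 0.0, -0.3]
width: 77.7
```

```bash
python3 -c "
from w import *
im,c=shot('w7');objs(im,c)"
```

```text
17.15 [453.1 154.5 136.4] 77.7 [-0.2  0.  -0.3]
obj [490. 121.] 2371 zt 52.2 topctr [592.3  -9.4  52.1] ctr [592.3  -9.6  38.8] ext [45.2 42.3 30.5]
obj [256. 199.] 2005 zt 62.8 topctr [453.3 156.   62.4] ctr [453.3 156.1  42. ] ext [44.4 44.  44. ]
obj [394. 241.] 673 zt 49.8 topctr [457.9   5.9  49.2] ctr [457.8   8.   35.3] ext [24.6 21.1 30.3]
```

View pics/w7.png

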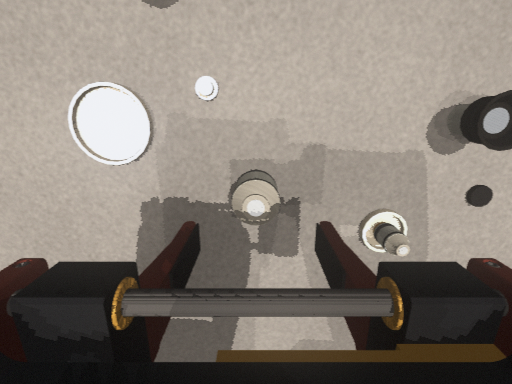

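Objective c is at (256,199), centred between the fingers.

Request:
servo_tool:
  moves: "0 0.0006 -0.02 0 0 0;0 0.0006 -0.045 0 0 0;0 0.0006 -0.07 0 0 0;0 0.0006 -0.088 0 0 0;0 0.0006 -0.0985 0 0 0;0 0.0006 -0.0985 0 0 0"

```text
t: 17.95
ee_pos: [453.2, 155.3, 37.8]
orientation: [-0.369, 2.026, -2.027]
ft_force: [0.6, 0.2, -0.2]
width: 77.6
```

Request:
servo_tool:
  moves: "0 0 0 0 0 0;0 0 0 0 0 0;0 0 0 0 0 0;0 0 0 0 0 0;0 0 0 0 0 0;0 0 0 0 0 0"
  hand: 255

```text
t: 18.7
ee_pos: [453.7, 156.0, 38.5]
orientation: [-0.368, 2.025, -2.025]
ft_force: [-0.7, 1.0, 5.0]
width: 43.2
```

Request:
servo_tool:
  moves: "0 0 0.015 0 0 0;0 0 0.04 0 0 0;0 0 0.065 0 0 0;0 0 0.085 0 0 0;0.01 -0.02 0.095 0 0 0;0.03 -0.0586 0.095 0 0 0;0.05 -0.0977 0.095 0 0 0;0.07 -0.1367 0.095 0 0 0"

```text
t: 19.7
ee_pos: [523.7, 18.0, 133.9]
orientation: [-0.368, 2.025, -2.025]
ft_force: [-0.1, 0.4, -2.5]
width: 43.3
```

Request:
servo_tool:
  moves: "0.02 -0.039 0 0 0 0;0.04 -0.078 0 0 0 0;0.06 -0.117 0 0 0 0;0.075 -0.147 0 0 0 0;0.084 -0.164 0 0 0 0;0.0862 -0.1684 0 0 0 0;0.0862 -0.1684 0 0 0 0;0.0862 -0.1684 -0.015 0 0 0"

```text
t: 20.7
ee_pos: [610.1, -148.3, 118.7]
orientation: [-0.367, 2.023, -2.025]
ft_force: [-0.8, 0.1, -2.0]
width: 43.5
```

Request:
servo_tool:
  moves: "0 0 -0.02 0 0 0;0 0 -0.04 0 0 0;0 0 -0.057 0 0 0;0 0 -0.067 0 0 0;0 0 -0.07 0 0 0;0 0 -0.07 0 0 0"

```text
t: 21.45
ee_pos: [609.9, -149.2, 48.3]
orientation: [-0.368, 2.025, -2.025]
ft_force: [0.1, 0.2, -2.6]
width: 43.7
```

```bash
python3 -c "
from w import *
im,c=shot('w8')"
```

```text
21.45 [ 609.9 -149.2   48.3] 43.7 [ 0.1  0.2 -2.6]
```

View pics/w8.png

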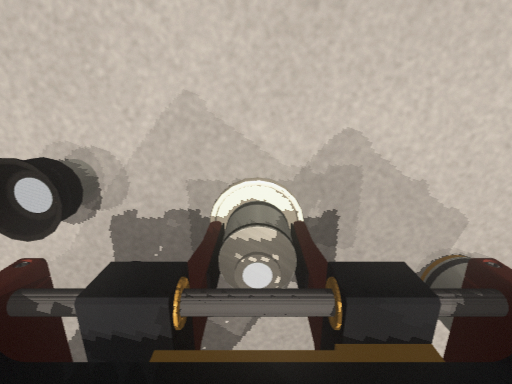

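Objective c is at (258,245), centred over cup c's disc at (258,210). The eyepiece at (35,198) is clear. Next I lower it.

Request:
servo_tool:
  moves: "0 0 -0.002 0 0 0;0 0 -0.004 0 0 0;0 0 -0.0055 0 0 0;0 0 -0.0065 0 0 0;0 0 -0.007 0 0 0;0 0 -0.007 0 0 0"

```text
t: 22.25
ee_pos: [609.7, -149.1, 41.5]
orientation: [-0.368, 2.025, -2.025]
ft_force: [-2.4, -0.3, 3.9]
width: 43.9
```

Request:
servo_tool:
  moves: "0 0 -0.0003 0 0 0;0 0 -0.0005 0 0 0"

```text
t: 22.5
ee_pos: [609.7, -149.1, 41.5]
orientation: [-0.368, 2.025, -2.025]
ft_force: [-4.7, 1.2, 10.2]
width: 43.5
```

Request:
servo_tool:
  moves: "0 0 0.0005 0 0 0;0 0 0.0005 0 0 0;0 0 0.0005 0 0 0;0 0 0.0005 0 0 0;0 0 0.0005 0 0 0"
  hand: 30

```text
t: 23.12
ee_pos: [609.7, -149.2, 41.1]
orientation: [-0.368, 2.025, -2.025]
ft_force: [-0.6, -0.6, -0.3]
width: 77.0
```

Request:
servo_tool:
  moves: "0 0 0.01 0 0 0;0 0 0.03 0 0 0;0 0 0.06 0 0 0;0 0 0.09 0 0 0;0 0 0.1 0 0 0;0 0 0.1 0 0 0"
  hand: 0

```text
t: 23.88
ee_pos: [610.1, -149.3, 142.3]
orientation: [-0.366, 2.024, -2.025]
ft_force: [0.4, -0.3, -1.1]
width: 87.9
```

```bash
python3 -c "
from w import *
im,c=shot('w9');objs(im,c)"
```

```text
23.875 [ 610.1 -149.3  142.3] 87.9 [ 0.4 -0.3 -1.1]
obj [111. 166.] 2583 zt 52.5 topctr [593.6 -13.7  51.9] ctr [593.6 -13.4  39.8] ext [49.3 48.9 26.9]
obj [257. 200.] 1974 zt 65.9 topctr [ 609.2 -149.5   65.3] ctr [ 609.5 -149.3   43.5] ext [43.9 43.7 46.6]
obj [413. 243.] 2493 zt 70.1 topctr [ 621.7 -317.    70. ] ctr [ 616.8 -317.5   45.9] ext [50.8 52.4 51.8]
obj [355. 340.] 411 zt 46.8 topctr [ 487.3 -323.1   46.7] ctr [ 478.2 -322.7   34.2] ext [27.8 15.2 28.5]
```

View pics/w9.png

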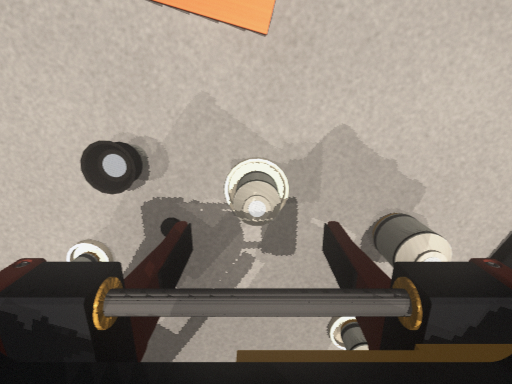

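Objective c is upright at (257,200), in cup c. Next is d.

Request:
servo_tool:
  moves: "0.0005 -0.02 0 0 0 0;0.0015 -0.06 0 0 0 0;0.003 -0.105 0 0 0 0;0.004 -0.145 0 0 0 0;0.0045 -0.165 0 0 0 0;0.0045 -0.1695 0 0 0 0;0.0045 -0.1695 0 0 0 0"

```text
t: 24.8
ee_pos: [613.9, -318.0, 140.7]
orientation: [-0.369, 2.027, -2.025]
ft_force: [0.5, 0.4, -0.7]
width: 87.7
```

```bash
python3 -c "
from w import *
im,c=shot('w10');objs(im,c)"
```

```text
24.8 [ 613.9 -318.   140.7] 87.7 [ 0.5  0.4 -0.7]
obj [417.  87.] 2128 zt 31.8 topctr [ 760.3 -418.7   31.1] ctr [ 759.8 -419.7   26.2] ext [47.3 47.  12.5]
obj [ 80. 140.] 2996 zt 65.9 topctr [ 608.9 -150.    65.3] ctr [ 609.2 -149.8   43.4] ext [44.4 44.9 46.6]
obj [259. 200.] 3064 zt 70.8 topctr [ 614.9 -319.1   70.5] ctr [ 615.2 -318.7   46.1] ext [54.3 54.  52.2]
obj [453. 231.] 2139 zt 22.2 topctr [ 648.9 -540.    21.7] ctr [ 649.  -539.9   21.6] ext [ 37.3 150.5   3.1]
obj [422. 242.] 1399 zt 22.3 topctr [ 625.2 -513.    21.8] ctr [ 625.2 -513.    21.7] ext [ 31.1 105.3   3.3]
obj [392. 253.] 675 zt 22.3 topctr [ 601.6 -488.    21.6] ctr [ 601.6 -488.    21.4] ext [25.5 63.1  2.8]
obj [225. 323.] 384 zt 57.9 topctr [ 474.9 -332.9   57.3] ctr [ 474.2 -333.6   50.6] ext [21.1 33.  16. ]
```

View pics/w10.png

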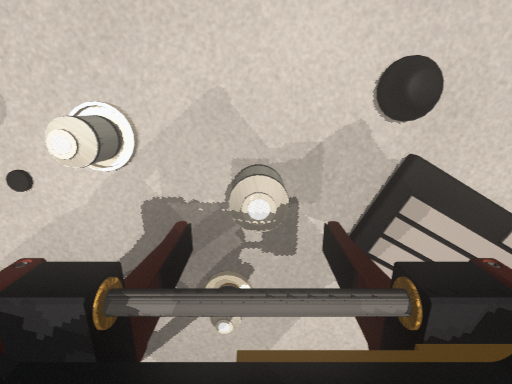

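Objective d is at (259,200), centred between the open fingers.

Request:
servo_tool:
  moves: "0.0006 -0.0003 -0.02 0 0 0;0.0006 -0.0003 -0.045 0 0 0;0.0006 -0.0003 -0.07 0 0 0;0.0006 -0.0003 -0.088 0 0 0;0.0006 -0.0003 -0.099 0 0 0;0.0006 -0.0003 -0.099 0 0 0"

```text
t: 25.6
ee_pos: [614.4, -318.5, 41.2]
orientation: [-0.37, 2.027, -2.025]
ft_force: [-0.9, 0.3, -0.4]
width: 87.8
```

Request:
servo_tool:
  moves: "0 0 0 0 0 0;0 0 0 0 0 0;0 0 0 0 0 0;0 0 0 0 0 0;0 0 0 0 0 0;0 0 0 0 0 0"
  hand: 255

```text
t: 26.35
ee_pos: [614.9, -319.1, 42.6]
orientation: [-0.368, 2.025, -2.026]
ft_force: [-1.1, 0.1, 5.1]
width: 53.3
```

Request:
servo_tool:
  moves: "0 0 0.015 0 0 0;0 0 0.04 0 0 0;0 0 0.065 0 0 0;0 0 0.09 0 0 0;-0.004 0.017 0.1 0 0 0;-0.011 0.047 0.1 0 0 0;-0.02 0.085 0.1 0 0 0;-0.031 0.132 0.1 0 0 0"

```text
t: 27.35
ee_pos: [582.5, -185.0, 141.7]
orientation: [-0.369, 2.027, -2.025]
ft_force: [1.0, 0.0, -2.7]
width: 53.4
```

Request:
servo_tool:
  moves: "-0.011 0.047 0 0 0 0;-0.022 0.094 0 0 0 0;-0.033 0.141 0 0 0 0;-0.044 0.188 0 0 0 0;-0.055 0.235 0 0 0 0;-0.066 0.282 0 0 0 0;-0.077 0.329 0 0 0 0;-0.088 0.376 0 0 0 0"

```text
t: 28.35
ee_pos: [493.8, 190.8, 141.9]
orientation: [-0.37, 2.026, -2.026]
ft_force: [0.7, 0.4, -2.5]
width: 53.8
```

Request:
servo_tool:
  moves: "-0.01 0.045 0 0 0 0;-0.019 0.08 0 0 0 0;-0.0255 0.108 0 0 0 0;-0.0295 0.123 0 0 0 0;-0.0303 0.1257 0 0 0 0;-0.0303 0.1257 0 0 0 0;-0.0303 0.1257 -0.015 0 0 0;-0.0303 0.1257 -0.025 0 0 0"

```text
t: 29.35
ee_pos: [465.2, 313.7, 115.8]
orientation: [-0.369, 2.026, -2.027]
ft_force: [-0.6, 0.1, -3.0]
width: 53.5
```

```bash
python3 -c "
from w import *
im,c=shot('w11')
g=im['pixels'].astype(int).min(2)
cs=cv2.findContours((g>225).astype(np.uint8),0,cv2.CHAIN_APPROX_NONE)[0]
for k in cs:
    if len(k)>40: k=k[:,0];print(k.mean(0),np.round(circ(plane(c,k[:,0],k[:,1],9.)),1))"
```

```text
29.35 [465.2 313.7 115.8] 53.5 [-0.6  0.1 -3. ]
[258.35149864 179.94822888] [471.2 316.5  32. ]
[356.18032787 160.32786885] [531.6 239.    9.9]
```

View pics/w11.png

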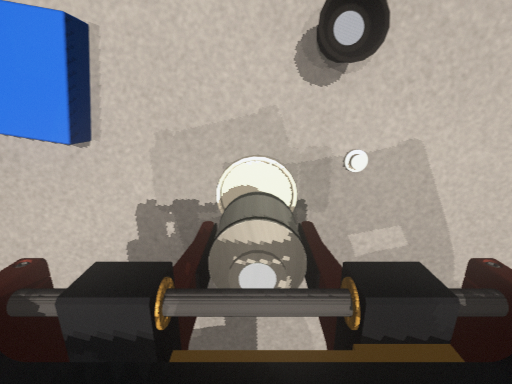

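Objective d hangs at (258,235), in line with cup d's disc at (257,185). I'll check the cup's position in the earlier picture w7 and lower it in the same step.

```bash
python3 -c "
from h import *
d=dict(np.load('w7.npz'));c=cam(d,(d['Rm'],d['p']));g=d['pixels'].astype(int).min(2);m=(g>225).astype(np.uint8);m[:,160:]=0;m[220:]=0
k=max(cv2.findContours(m,0,cv2.CHAIN_APPROX_NONE)[0],key=len);k=cv2.convexHull(k)[:,0]
print(np.round(circ(plane(c,k[:,0],k[:,1],9.)),1))"
```

```text
[465.1 315.1  39.3]
```

Request:
servo_tool:
  moves: "0 0 -0.02 0 0 0;0 0 -0.04 0 0 0;0 0 -0.055 0 0 0;0 0 -0.063 0 0 0;0 0 -0.065 0 0 0;0 0 -0.065 0 0 0"

```text
t: 30.15
ee_pos: [465.7, 314.9, 52.5]
orientation: [-0.368, 2.025, -2.025]
ft_force: [-0.6, 1.0, -2.1]
width: 53.5
```

The cup is at (465.1, 315.1) in w7, against a TCP at (465.7, 314.9), so the two agree.

Request:
servo_tool:
  moves: "0 0 -0.002 0 0 0;0 0 -0.004 0 0 0;0 0 -0.0055 0 0 0;0 0 -0.0065 0 0 0;0 0 -0.007 0 0 0;0 0 -0.007 0 0 0"

```text
t: 30.9
ee_pos: [465.4, 314.8, 45.6]
orientation: [-0.368, 2.025, -2.025]
ft_force: [-1.2, -1.4, 4.6]
width: 53.7
```

Request:
servo_tool:
  moves: "0 0 -0.0003 0 0 0;0 0 -0.0005 0 0 0"

```text
t: 31.15
ee_pos: [465.5, 314.8, 45.6]
orientation: [-0.368, 2.025, -2.025]
ft_force: [-4.8, -2.4, 13.0]
width: 53.6
```

Request:
servo_tool:
  moves: "0 0 0.0005 0 0 0;0 0 0.0005 0 0 0;0 0 0.0005 0 0 0;0 0 0.0005 0 0 0;0 0 0.0005 0 0 0"
  hand: 0

```text
t: 31.78
ee_pos: [465.5, 314.7, 45.1]
orientation: [-0.368, 2.025, -2.025]
ft_force: [0.1, -0.1, -0.2]
width: 87.7
```

Request:
servo_tool:
  moves: "0 0 0.01 0 0 0;0 0 0.03 0 0 0;0 0 0.06 0 0 0;0 0 0.09 0 0 0;0 0 0.12 0 0 0;0 0 0.13 0 0 0;0 0 0.13 0 0 0;0 0 0.13 0 0 0"

```text
t: 32.78
ee_pos: [464.9, 314.3, 174.1]
orientation: [-0.37, 2.025, -2.027]
ft_force: [0.6, 0.2, 0.1]
width: 88.0
```

```bash
python3 -c "
from w import *
im,c=shot('w12');objs(im,c,25,80)
im=ctrl.get_image('scene');c=cam(im);cv2.imwrite('pics/scene1.png',im['pixels'][:,:,::-1]);objs(im,c,25,80)"
```

```text
32.775 [464.9 314.3 174.1] 88.0 [0.6 0.2 0.1]
obj [332.  43.] 2678 zt 52.6 topctr [617.4 300.3  52.2] ctr [617.8 300.2  40.1] ext [48.8 48.6 27.3]
obj [68. 77.] 8992 zt 33.3 topctr [500.1 529.2  32.8] ctr [500.5 529.2  29.7] ext [112.4  96.8   9.3]
obj [257. 190.] 2415 zt 73.8 topctr [465.6 314.5  73.2] ctr [465.7 314.6  49.8] ext [54.1 54.2 49.5]
obj [  1. 226.] 269 zt 29.8 topctr [311.9 579.7  29.1] ctr [312.6 580.5  27.7] ext [117.4  13.4   5.4]
obj [166.   6.] 226 zt 75.6 topctr [-472.2  342.9   75.6] ctr [-485.2  356.5   51.6] ext [51.2 65.9 51.9]
obj [335.   4.] 178 zt 76.7 topctr [-28.4 905.2  77.3] ctr [-104.8  918.8   51.7] ext [164.   39.2  52.8]
obj [425.  46.] 2731 zt 78.9 topctr [303.3 840.8  78.5] ctr [299.8 846.   52.5] ext [460.2 539.7  54.9]
obj [78. 29.] 329 zt 78.6 topctr [-480.5   -1.5   78.4] ctr [-485.    -1.4   52.7] ext [48.3 69.2 54.1]
obj [26. 43.] 386 zt 78.8 topctr [-471.7 -181.8   78.4] ctr [-480.1 -180.3   52.5] ext [42.2 69.4 54.9]
obj [145.  95.] 842 zt 78.6 topctr [ 29.9 -10.8  78.3] ctr [27.8 -4.2 52.6] ext [ 89.  133.6  54.9]
obj [395. 104.] 652 zt 
[... 195 characters left out ...]
 324 zt 78.5 topctr [619.7 495.5  78.4] ctr [620.8 491.7  52.4] ext [38.4 31.6 54.7]
obj [380. 155.] 340 zt 54.5 topctr [617.3 298.2  54.3] ctr [617.3 298.2  41.2] ext [47.1 47.8 29.7]
obj [445. 187.] 2378 zt 65.4 topctr [769.9 327.2  65.3] ctr [769.9 326.4  46.1] ext [133.7 104.7  42.2]
obj [242. 176.] 121 zt 52.3 topctr [456.2   4.7  51.8] ctr [458.2   4.5  39. ] ext [21.7 23.4 27.5]
obj [275. 213.] 457 zt 54.5 topctr [592.9 -14.8  54.4] ctr [592.9 -13.8  41.9] ext [48.4 49.4 28.8]
obj [226. 255.] 582 zt 68.1 topctr [ 609.  -150.7   67.8] ctr [ 609.2 -150.9   47.2] ext [44.8 44.3 44.4]
obj [103. 261.] 377 zt 60.0 topctr [ 474.6 -333.4   59.7] ctr [ 477.6 -333.5   43.3] ext [29.7 34.2 36.1]
```

View pics/w12.png

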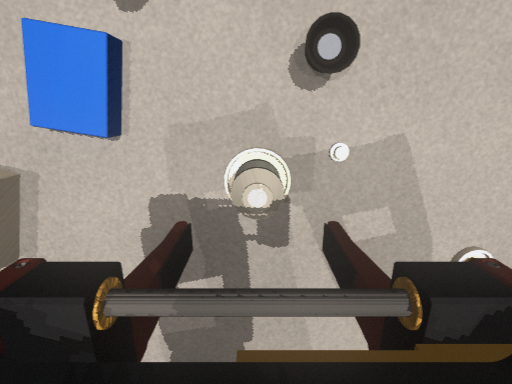

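View pics/scene1.png

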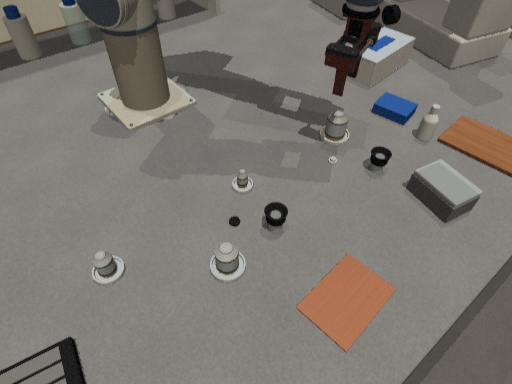

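All four objectives stand upright in their cups: a at (242,180), b at (105,263), c at (227,258) and d at (336,125) in the scene view. The eyepieces at (380,157) and (275,214) have not moved. The gripper is clear, so I hand in.

```bash
python3 -c "
from workcell import ctrl
print(ctrl.close_job())"
```

```text
the job is handed in; nothing more can be done
None
```

I placed objectives a, b, c and d, in that order, each in the cup of its own size, and handed the job in at about 33 s of the 99 s allowed. I lowered each one until the wrist force showed it touching the floor of the cup (peaks of 10–15 N). Then I released it and backed straight up.

- **Objectives:** wrist-camera pictures after each release put every objective within about 1 mm of its cup's centre. All four looked upright, with tops about 3–4 mm higher than they were on the bench, as expected on the cup floors.
- **Eyepieces:** the last scene picture shows both upright and within about 1 mm of where they started.
- **Gripper:** it was open and about 130 mm above the last placement, touching nothing.

The scene camera reads 2–3 mm higher than the wrist camera. It did so before any move too (bench at 2.1 mm), so I took it as camera calibration error. No check failed, and the hand-in reported no verdict.

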